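# Balance the cordless light bar on its stand

## Robot

A 6-joint arm with a two-finger parallel gripper is mounted at the origin on the work surface. World frame = base frame: x ahead of the robot, y to its left, z up, the work surface at z = 0. Lengths are in mm, angles in rad, forces in N, time in s.
With the tool pointing down it reaches from about 350 to 875 mm from the base axis. Payload 4.2 kg.
Tool frame: the origin (TCP) lies at the very end of the fingers, on their centre line; the grasp point (between the pads) lies 19 mm behind it; z points along the fingers, y is the line along which they close (so a half turn about z gives the same grasp; the last joint's range is limited). The gripper opens to 85 mm and grips with 20 to 120 N. Pads are 22 mm wide; open, the fingers measure 114 mm over their backs; the gripper's body (76 mm by 85 mm) begins 54 mm behind the grasp point. The pads swing forward as they close: fully open they stand 13 mm farther back than shut.
Start: joints at [1.547, 0.385, 0.008, 0, -1.194, -0.259], TCP at [174.371, 600.162, 231.312] pointing down, gripper open.
Joint ranges: [-3.14, 3.14], [-1.21, 2.06], [-1.07, 1.41], [-3.16, 2.05], [-2.99, -0.16], [-3.1, 3.1]. Speed limits (rad/s): [2.79, 2.79, 3.14, 3.14, 3.14, 3.14].

## Interface

Orientations are given as a unit quaternion [x, y, z, w].
In Python, from bench import arm gives the robot as it stands.
- The arm moves only by the tool servo_tool, never from a script. Its argument "rows" is a list that holds one entry, the list of rows, each a list of 7 numbers: the finger opening in mm, from 0 to 85.4, then the shift along the tool's x, y, z in mm, then the turn, a rotation vector about the tool's x, y, z in rad. A call has 1 to 10 rows; each row is the pose to reach, as a shift and turn from the pose commanded when the call began, along the tool's axes at that moment; what a row does not reach only later rows make up. A row lasts 1/8 s, in which the tool goes at most 62.5 mm and 10.7 degrees, less where a joint would pass 70% of its speed; a pose out of reach is approached as far as the arm can. A call with a gripper value outside its range is refused whole. The fingers move at their own pace and stop on an object; the grip force is fixed at half the most. Time passes only in rows, so rows that repeat a pose let the fingers close. It gives the time, the measured TCP pose, the force, the opening and the grip force at its end, in the units of the state.
- arm.read_state(): the state, without advancing time (a new reading comes with each control period).
- arm.get_image(name): name is "scene" or "top" or "wrist"; returns the picture (384x512x3 uint8, red, green, blue); there is no depth.
- arm.camera_params(name): a dict with "intrinsics" (3x3 intrinsics, pixels), "D" ([k1, k2, p1, p2, k3] as OpenCV has them; the pictures are not rectified), "R" (3x3) and "t" (3): a world point X has camera coordinates R X + t. Camera axes: x right, y down, z forward; pixel columns grow to the right and rows downward; lengths in mm; the calibration is good to about 2 mm. A picture is of the moment at which its call begins: read the wrist's pose just before it. camera_params takes no time and is no camera call; for the wrist camera it gives the pose at the moment of the call.
- arm.job_done(): hands the job in; it is judged then, once.
The state is a dict: "clock": time; "joints": joint angles; "joint_vel": joint speeds; "joint_efforts": joint torques, N m; "position": TCP position; "ee_rot": TCP orientation; "contact_force": force on the tool from outside, world axes, zero at the start; "wrist_torque": the same for the moment, N m; "gripper_width": finger opening in mm; "grasp_force": force on a finger pad.
Only numpy, scipy, OpenCV 4.12 (cv2) and the standard library are available. Lean on these libraries where they do the work, as an engineer would, in place of code of your own. Each camera call takes 0.05 s, during which the arm holds its last target. There are 200 camera calls.

## Task

Take the aluminium light bar off its charging dock and leave it lying level on the small sprung perch of the desk stand, in line with the stand's long foot, balanced on the perch alone. Its battery pack can sit anywhere inside, so lift it a little at trial points to feel where it balances; never let it tip over or press it hard onto the perch, and leave the other things on the desk where they are.

Things in the scene. Friction and masses are not known exactly. Their poses are not given: they have to be found in the camera images.
- light_bar: Loose aluminium light bar, a straight box 380 long (its x) x 24 wide (its y) x 36 high (its z), flat underside; orange cap at its +x end, black cap at its -x end. Origin: middle of the underside. Weighs about 0.5 to 0.6 kg. A heavy battery pack is clamped inside at an unknown place, so the balance point lies anywhere up to 85 mm either side of the middle. Starts lying on the dock.
- dock: Fixed black charging dock, 340 (its x) x 70 x 6 high, with two rubber rests whose tops are 15 above the desk, 30 long, centred 150 either side of its middle; between the rests the bar's underside is 9 above the dock. Origin: centre of its underside on the desk.
- stand: Fixed desk stand: dark steel foot 200 long (its x) x 100 wide x 12 high, with a 20 diameter upright column at its centre that carries the orange perch. Origin: centre of its underside on the desk.
- perch: Orange block on top of the stand's column, 28 along the stand's x by 24 across by 12 high, flat top; slides only up and down, on a spring. Origin: centre of its underside. It does not tilt: the bar stays on it only if its balance point is over the 28 mm length.
- perch_top (a point): Centre of the perch's flat top, about 104 above the desk when unloaded. Under the bar's weight it sinks about 4 to 5 mm (1200 N/m); it bottoms out after 10 mm.
- mouse: White computer mouse, 105 x 60 x 34 high; leave alone. Origin: centre of its underside.
- keyboard: Beige keyboard 430 x 150 x 29 high; leave alone. Origin: centre of its underside.
- can: Red drink can, 66 diameter, 115 high; leave alone. Origin: centre of its underside.
- mug: Blue mug, 80 diameter, 90 high; leave alone. Origin: centre of its underside.
- headset: Grey headset with black ear cups lying on the desk, about 190 x 200 x 64 high; leave alone. Origin: between the ear cups, on the desk.
- stapler: Red and black stapler 130 x 34 x 47 high; leave alone. Origin: centre of its underside.
- notes: Yellow block of sticky notes 76 x 76 x 30 high; leave alone. Origin: centre of its underside.

How it is judged (in metres and radians):
On the way:
1. the light bar is lifted clear of the dock, level, its underside at least 25 mm above the dock rests, not on the perch (height (world z) of light_bar above 0.04 m and angle between light_bar's own z axis and vertical below 0.12 rad and contact force between light_bar and dock below 0.1 N and contact force between light_bar and perch below 0.1 N), for 0.2 s.
At the end, for the whole second after the job is handed in: The light bar lies still on the perch alone, level within 0.06 rad and in line with the stand's long foot within 0.2 rad (either end forward) (angle between light_bar's own z axis and vertical below 0.06 rad and contact force between light_bar and perch above 2 N and angle between the x axis of light_bar and the x axis of stand, either way round below 0.2 rad and height (world z) of light_bar above 0.09 m and contact force between light_bar and dock below 0.1 N and z of light_bar in the frame of perch below 0.016 m and linear speed of light_bar below 0.02 m/s and angular speed of light_bar below 0.08 rad/s); the robot touches nothing.
It fails at once if the light bar tips more than 0.3 rad (angle between light_bar's own z axis and vertical above 0.3 rad).
It fails at once if the light bar is pressed on the perch with more than 20 N (contact force between light_bar and perch above 20 N).
It fails at once if another thing on the desk is moved by more than 20 mm (distance of any of mouse, keyboard, can, mug, headset, stapler, notes from where it was at the start of the episode above 0.02 m).
It also fails if it takes over 72 s, if anything falls off the work surface, if the arm or the gripper's body presses on something with over 40 N, if the wrist force passes 120 N, or if a joint passes its speed limit or range.

## Working session

There is one attempt and no reset: what is moved stays moved. The work goes in short steps, Python scripts to look and compute and a tool call to move; the robot and the scene stay as the last step left them, time stands still between calls to the robot, and variables do not carry over. Pictures are saved under pics/ and viewed, at most 10 in all, crops included, and the job is handed in when it is done.

Besides the shell and the picture viewer there is one more tool, called after "Emit:" in YAML: its name, and indented under it one key for each argument. servo_tool: Moves the arm, as the interface text tells. Its arguments: {"type":"object","properties":{"rows":{"type":"array"}},"required":["rows"]}

```bash
mkdir -p pics; python3 - <<'E'
from bench import arm
import cv2
s=arm.read_state();print(s)
for n in("top","scene"):
    cv2.imwrite(f"pics/{n}0.png",cv2.cvtColor(arm.get_image(n),cv2.COLOR_RGB2BGR))
    print(n,arm.camera_params(n))
E
```

```text
{'clock': 0.0, 'joints': array([ 1.54660070e+00,  3.85550037e-01,  6.63955741e-03, -5.23674887e-04,
       -1.19401582e+00, -2.58614434e-01]), 'joint_vel': array([ 6.88796013e-04,  6.35773534e-04, -4.08782350e-05,  3.30935319e-04,
       -1.21890407e-03, -4.31493284e-04]), 'joint_efforts': array([-1.69181008e-04, -3.92284226e+01,  1.88399863e+01,  4.18613836e+00,
       -4.60464129e-03,  3.92664077e-06]), 'position': array([174.21272603, 599.61796547, 230.22724193]), 'ee_rot': array([ 9.90004747e-01, -1.41029809e-01, -1.17157274e-04,  1.08613901e-03]), 'contact_force': array([-0.3352462 , -0.56208955,  0.52017126]), 'wrist_torque': array([-0.03205768, -0.03818282, -0.04233372]), 'grasp_force': 0.0, 'gripper_width': 85.17665403518589}
top {'intrinsics': array([[464.77730679,   0.        , 246.84969275],
       [  0.        , 464.77730679, 187.20021311],
       [  0.        ,   0.        ,   1.        ]]), 'D': array([-0.09008461,  0.        ,  0.        ,  0.        ,  0.        ]), 'R': array([[-0.01975997, -0.99979194,  0.0050609 ],
       [-0.99221858,  0.0189874 , -0.12305185],
       [ 0.12293016, -0.00745302, -0.99238734]]), 't': array([ 139.73147458,  561.23052397, 1431.39341748])}
scene {'intrinsics': array([[427.07692689,   0.        , 254.62752706],
       [  0.        , 427.07692689, 191.96307164],
       [  0.        ,   0.        ,   1.        ]]), 'D': array([-0.15899635,  0.        ,  0.        ,  0.        ,  0.        ]), 'R': array([[-0.5239235 ,  0.85163204, -0.0150674 ],
       [ 0.66312436,  0.39672388, -0.63472533],
       [-0.53457483, -0.34253908, -0.77259092]]), 't': array([ 177.56081394, -352.54064972, 1955.07090262])}
```

View pics/top0.png

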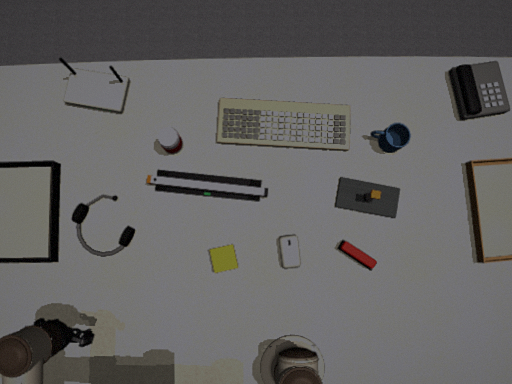

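View pics/scene0.png

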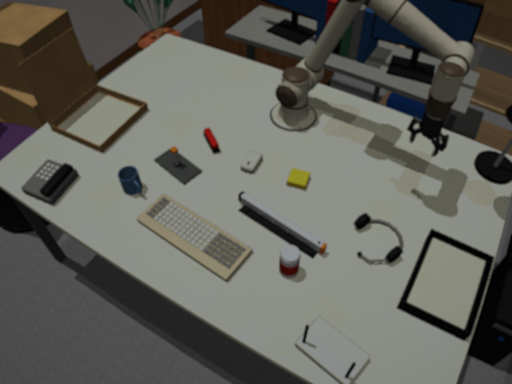

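The top view shows the bar running from its orange end at about (149,180) to its black end at about (267,191). The stand foot is centred near (367,197), with the perch at about (376,195). I'll enlarge both.

```bash
python3 - <<'E'
import cv2,numpy as np
im=cv2.imread("pics/top0.png")
im=cv2.convertScaleAbs(im,alpha=1.4)
a=cv2.resize(im[160:210,140:275],None,fx=5.9,fy=5.9,interpolation=cv2.INTER_CUBIC)
b=cv2.resize(im[170:225,325:410],None,fx=5,fy=5,interpolation=cv2.INTER_CUBIC)
c=np.zeros((a.shape[0]+b.shape[0],a.shape[1],3),np.uint8);c[:a.shape[0]]=a;c[a.shape[0]:,:b.shape[1]]=b
print(c.shape,a.shape,b.shape);cv2.imwrite("pics/c1.png",c)
E
```

```text
(570, 796, 3) (295, 796, 3) (275, 425, 3)
```

View pics/c1.png

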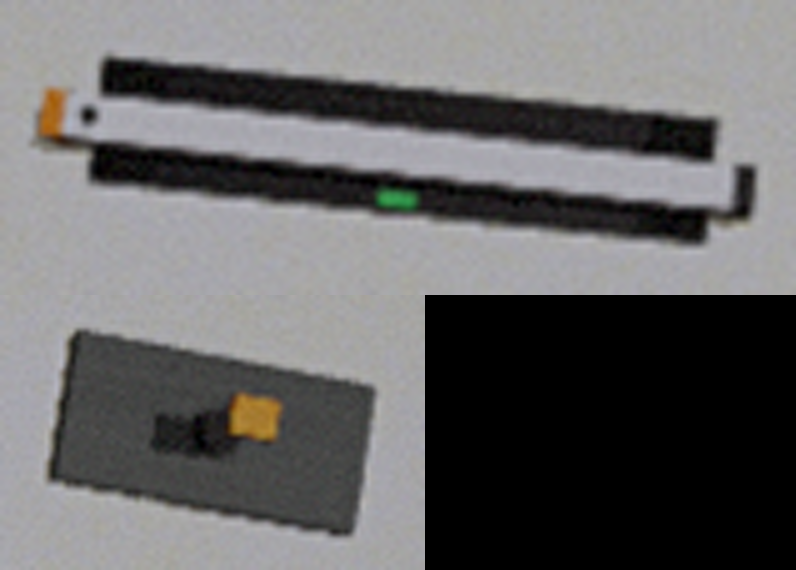

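The enlarged crop shows these points:
- **Bar top:** ends at (47,90)-(40,136) orange and (755,168)-(749,213) black.
- **Foot corners:** (78,332), (375,387), (350,534), (52,480).
- **Perch top:** centre near (256,417).

```bash
cat > h.py <<'E'
import cv2,numpy as np
from bench import arm
def ray(p,z,c):
    u=cv2.undistortPoints(np.array([[p]],float),c["intrinsics"],c["D"])[0,0]
    R=np.array(c["R"]);C=-R.T@c["t"];d=R.T@[u[0],u[1],1]
    return C+d*(z-C[2])/d[2]
E
python3 - <<'E'
from h import *
c=arm.camera_params("top")
A=lambda x,y:(140+(x+.5)/5.9-.5,160+(y+.5)/5.9-.5)
B=lambda x,y:(325+(x+.5)/5-.5,170+(y-295+.5)/5-.5)
P=[ray(A(*p),51,c) for p in((47,90),(40,136),(755,168),(749,213))]
o=(P[0]+P[1])/2;k=(P[2]+P[3])/2
print("bar",o,k,np.linalg.norm(o-k),np.linalg.norm(P[0]-P[1]),(o+k)/2,"yaw x",np.arctan2(*(o-k)[1::-1]))
F=[ray(B(*p),12,c) for p in((78,332),(375,387),(350,534),(52,480))]
print("foot",np.mean(F,0),[np.linalg.norm(F[i]-F[i-1]) for i in range(4)],np.arctan2(*(F[0]-F[1])[1::-1]),np.arctan2(*(F[3]-F[2])[1::-1]))
print("perch",ray(B(256,417),104,c))
for n,p in dict(can=(170,141),mouse=(289,251),stapler=(357,255),mug=(397,137),notes=(223,258),head=(105,225)).items(): print(n,ray(p,50,c))
E
```

```text
bar [594.50011068 441.42156013  51.        ] [545.92000581  66.31922883  51.        ] 378.235092949895 24.871527307481305 [570.21005824 253.87039448  51.        ] yaw x 1.4420016312590647
foot [ 526.74789599 -258.80012691   12.        ] [np.float64(97.6026589315749), np.float64(196.84188722189592), np.float64(97.2580189980478), np.float64(195.76462432629415)] 1.3689400777575342 1.3708143305366587
perch [ 527.04529625 -259.97156073  104.        ]
can [713.9422618  369.30464959  50.        ]
mouse [361.6961214    3.17810523  50.        ]
stapler [ 344.37412749 -207.14504715   50.        ]
mug [ 714.63399361 -354.97428472   50.        ]
notes [344.46665956 206.39058491  50.        ]
head [451.8406561  572.58205938  50.        ]
```

Emit:
servo_tool:
  rows:
    - [[85,50,22,5,0,0,0.17],[85,105,48,15,0,0,0.35],[85,160,74,30,0,0,0.53],[85,215,100,45,0,0,0.71],[85,270,125,60,0,0,0.89],[85,325,151,75,0,0,1.07],[85,380,177,90,0,0,1.25],[85,435,203,100,0,0,1.417],[85,477,222,110,0,0,1.417],[85,477,222,110,0,0,1.417]]

```text
clock: 1.35
position: [571.6, 251.0, 119.3]
ee_rot: [-0.658, 0.753, 0.0, -0.002]
contact_force: [-0.7, 0.3, -0.5]
gripper_width: 85.0
grasp_force: 0.0
```

```bash
python3 - <<'E'
from h import *
s=arm.read_state();c=arm.camera_params("wrist");im=arm.get_image("wrist")
print({k:np.round(s[k],3) for k in s})
cv2.imwrite("pics/w1.png",cv2.cvtColor(im,cv2.COLOR_RGB2BGR))
print(c)
E
```

```text
{'clock': np.float64(1.35), 'joints': array([ 0.673,  0.48 , -0.139, -0.   , -0.955, -0.806]), 'joint_vel': array([ 0.059, -0.032, -0.014, -0.008, -0.003, -0.02 ]), 'joint_efforts': array([-1.2810e+00, -4.1186e+01,  1.6809e+01,  3.8120e+00,  3.2000e-02,
        9.7000e-02]), 'position': array([571.556, 250.95 , 119.288]), 'ee_rot': array([-0.658,  0.753,  0.   , -0.002]), 'contact_force': array([-0.748,  0.304, -0.547]), 'wrist_torque': array([ 0.032,  0.011, -0.013]), 'grasp_force': np.float64(0.0), 'gripper_width': np.float64(84.955)}
{'intrinsics': array([[336.53887666,   0.        , 258.30201722],
       [  0.        , 336.53887666, 194.49587456],
       [  0.        ,   0.        ,   1.        ]]), 'D': array([-0.0926108,  0.       ,  0.       ,  0.       ,  0.       ]), 'R': array([[-0.99108037,  0.13324565,  0.00230247],
       [ 0.12861044,  0.9517915 ,  0.27848212],
       [ 0.03491506,  0.27629428, -0.96043865]]), 't': array([ 531.49803726, -317.0268735 ,  182.38626261])}
```

View pics/w1.png

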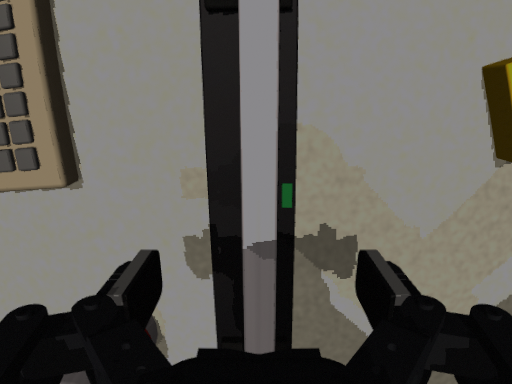

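The wrist view shows the bar running vertically at u≈259, centred between the fingers at u≈148 and u≈370. I'll descend straight down.

Emit:
servo_tool:
  rows:
    - [[85,0,0,25,0,0,0],[85,0,0,55,0,0,0],[85,0,0,80,0,0,0],[85,0,0,92,0,0,0],[85,0,0,97,0,0,0],[85,0,0,97,0,0,0]]

```text
clock: 2.15
position: [570.6, 254.5, 24.9]
ee_rot: [-0.66, 0.751, -0.0, 0.0]
contact_force: [0.1, 0.6, -0.1]
gripper_width: 85.2
grasp_force: 0.0
```

Emit:
servo_tool:
  rows:
    - [[20,0,0,0,0,0,0],[20,0,0,0,0,0,0],[20,0,0,0,0,0,0],[20,0,0,0,0,0,0],[20,0,0,0,0,0,0],[20,0,0,0,0,0,0],[20,0,0,0,0,0,0],[20,0,0,0,0,0,0]]

```text
clock: 3.15
position: [571.0, 254.0, 24.9]
ee_rot: [-0.66, 0.751, -0.0, 0.001]
contact_force: [1.1, -0.8, 4.2]
gripper_width: 22.9
grasp_force: 60.2
```

```bash
cat >> h.py <<'E'
def show():
    s=arm.read_state()
    print({k:np.round(s[k],3) for k in("clock","position","ee_rot","contact_force","wrist_torque","gripper_width","grasp_force")})
    u=np.array([.128,.992]);t=s["wrist_torque"];print("torque about across-axis(.992,-.128):",t[0]*.992-t[1]*.128)
E
python3 -c "from h import *;show()"
```

```text
{'clock': np.float64(3.15), 'position': array([571.031, 254.023,  24.913]), 'ee_rot': array([-0.66 ,  0.751, -0.   ,  0.001]), 'contact_force': array([ 1.094, -0.781,  4.241]), 'wrist_torque': array([-0.26 , -0.164, -0.114]), 'gripper_width': np.float64(22.864), 'grasp_force': np.float64(60.221)}
torque about across-axis(.992,-.128): -0.23687400924232227
```

Emit:
servo_tool:
  rows:
    - [[20,0,0,-2,0,0,0],[20,0,0,-4,0,0,0],[20,0,0,-6,0,0,0],[20,0,0,-6,0,0,0],[20,0,0,-6,0,0,0],[20,0,0,-6,0,0,0]]

```text
clock: 3.9
position: [570.3, 253.8, 30.1]
ee_rot: [-0.66, 0.751, 0.0, -0.0]
contact_force: [-0.4, 0.3, -6.4]
gripper_width: 23.1
grasp_force: 59.0
```

```bash
python3 -c "from h import *;show();arm.get_image('top');show();cv2.imwrite('pics/w2.png',arm.get_image('wrist')[...,::-1]);show()"
```

```text
{'clock': np.float64(3.9), 'position': array([570.279, 253.764,  30.114]), 'ee_rot': array([-0.66 ,  0.751,  0.   , -0.   ]), 'contact_force': array([-0.445,  0.344, -6.361]), 'wrist_torque': array([-0.279,  0.057,  0.044]), 'gripper_width': np.float64(23.129), 'grasp_force': np.float64(58.953)}
torque about across-axis(.992,-.128): -0.284328331128442
{'clock': np.float64(3.95), 'position': array([570.352, 253.789,  30.16 ]), 'ee_rot': array([-0.66 ,  0.751,  0.   , -0.   ]), 'contact_force': array([ 0.269, -0.019, -5.187]), 'wrist_torque': array([-0.274,  0.048,  0.055]), 'gripper_width': np.float64(22.976), 'grasp_force': np.float64(58.953)}
torque about across-axis(.992,-.128): -0.2781712024233431
{'clock': np.float64(4.0), 'position': array([570.391, 253.82 ,  30.233]), 'ee_rot': array([-0.66 ,  0.751,  0.   , -0.   ]), 'contact_force': array([-0.464, -0.305, -4.996]), 'wrist_torque': array([-0.315,  0.056,  0.033]), 'gripper_width': np.float64(22.826), 'grasp_force': np.float64(58.952)}
torque about across-axis(.992,-.128): -0.3196594740797616
```

Emit:
servo_tool:
  rows:
    - [[20,0,0,3,0,0,0],[20,0,0,6,0,0,0],[20,0,0,6,0,0,0],[50,0,0,6,0,0,0],[50,0,0,6,0,0,0],[50,0,0,6,0,0,0],[50,-20,0,6,0,0,0],[50,-40,0,6,0,0,0],[50,-53,0,6,0,0,0],[50,-53,0,6,0,0,0]]

```text
clock: 5.25
position: [577.3, 308.0, 24.1]
ee_rot: [-0.661, 0.751, -0.0, 0.0]
contact_force: [-0.1, -0.7, 0.4]
gripper_width: 49.9
grasp_force: 0.0
```

```bash
python3 -c "from h import *;show()"
```

```text
{'clock': np.float64(5.25), 'position': array([577.261, 308.022,  24.051]), 'ee_rot': array([-0.661,  0.751, -0.   ,  0.   ]), 'contact_force': array([-0.078, -0.732,  0.352]), 'wrist_torque': array([-0.05 , -0.025, -0.032]), 'gripper_width': np.float64(49.942), 'grasp_force': np.float64(0.0)}
torque about across-axis(.992,-.128): -0.04677657812711809
```

Emit:
servo_tool:
  rows:
    - [[20,0,0,0,0,0,0],[20,0,0,0,0,0,0],[20,0,0,0,0,0,0],[20,0,0,0,0,0,0],[20,0,0,0,0,0,0],[20,0,0,-2,0,0,0],[20,0,0,-4,0,0,0],[20,0,0,-6,0,0,0],[20,0,0,-6,0,0,0],[20,0,0,-6,0,0,0]]

```text
clock: 6.5
position: [577.2, 306.4, 30.1]
ee_rot: [-0.66, 0.751, 0.0, -0.0]
contact_force: [0.3, -0.9, -5.9]
gripper_width: 22.9
grasp_force: 60.3
```

```bash
python3 -c "from h import *
for i in range(4): show();arm.get_image('top')"
```

```text
{'clock': np.float64(6.5), 'position': array([577.154, 306.412,  30.149]), 'ee_rot': array([-0.66 ,  0.751,  0.   , -0.   ]), 'contact_force': array([ 0.344, -0.858, -5.861]), 'wrist_torque': array([-0.042,  0.049, -0.005]), 'gripper_width': np.float64(22.905), 'grasp_force': np.float64(60.296)}
torque about across-axis(.992,-.128): -0.047463344386902126
{'clock': np.float64(6.55), 'position': array([577.165, 306.396,  30.171]), 'ee_rot': array([-0.66 ,  0.751,  0.   , -0.   ]), 'contact_force': array([ 0.622,  0.353, -5.215]), 'wrist_torque': array([ 0.022, -0.016,  0.068]), 'gripper_width': np.float64(23.291), 'grasp_force': np.float64(60.296)}
torque about across-axis(.992,-.128): 0.024135886929549606
{'clock': np.float64(6.6), 'position': array([577.19 , 306.405,  30.201]), 'ee_rot': array([-0.66 ,  0.751,  0.   , -0.   ]), 'contact_force': array([ 0.935, -0.177, -6.398]), 'wrist_torque': array([-0.025,  0.009, -0.001]), 'gripper_width': np.float64(23.027), 'grasp_force': np.float64(60.296)}
torque about across-axis(.992,-.128): -0.02619618865990481
{'clock': np.float64(6.65), 'position': array([577.212, 306.41 ,  30.233]), 'ee_rot': array([-0.66 ,  0.751,  0.   , -0.   ]), 'contact_force': array([ 0.605,  0.421, -6.043]), 'wrist_torque': array([-0.022, -0.043, -0.014]), 'gripper_width': np.float64(23.199), 'grasp_force': np.float64(60.296)}
torque about across-axis(.992,-.128): -0.016490795883403176
```

Emit:
servo_tool:
  rows:
    - [[20,0,0,-6,0,0,0],[20,0,0,-16,0,0,0],[20,0,0,-31,0,0,0],[20,0,0,-51,0,0,0],[20,0,0,-71,0,0,0],[20,0,0,-91,0,0,0],[20,0,0,-111,0,0,0],[20,0,0,-125,0,0,0],[20,0,0,-130,0,0,0],[20,0,0,-130,0,0,0]]

```text
clock: 7.95
position: [577.1, 306.4, 160.3]
ee_rot: [-0.66, 0.751, 0.0, -0.0]
contact_force: [0.3, -0.5, -4.6]
gripper_width: 22.9
grasp_force: 60.3
```

```bash
python3 -c "
from h import *
show()
T=[];F=[]
for i in range(20):
    im=arm.get_image('scene' if i<19 else 'wrist');s=arm.read_state();t=s['wrist_torque'];T.append(t[0]*.992-t[1]*.128);F.append(s['contact_force'])
print(np.mean(T[4:]),np.std(T[4:]),np.mean(F[4:],0));cv2.imwrite('pics/w3.png',im[...,::-1]);show()"
```

```text
{'clock': np.float64(7.95), 'position': array([577.108, 306.382, 160.33 ]), 'ee_rot': array([-0.66 ,  0.751,  0.   , -0.   ]), 'contact_force': array([ 0.325, -0.476, -4.621]), 'wrist_torque': array([-0.035, -0.033, -0.074]), 'gripper_width': np.float64(22.851), 'grasp_force': np.float64(60.319)}
torque about across-axis(.992,-.128): -0.03098898421161138
0.004361735141627257 0.02646592809042382 [ 0.18714876 -0.08622652 -5.65663783]
{'clock': np.float64(8.95), 'position': array([577.287, 306.459, 160.371]), 'ee_rot': array([-0.66 ,  0.751, -0.   ,  0.   ]), 'contact_force': array([-0.29 ,  0.405, -4.796]), 'wrist_torque': array([-0.033, -0.013, -0.056]), 'gripper_width': np.float64(23.368), 'grasp_force': np.float64(60.32)}
torque about across-axis(.992,-.128): -0.030876007861243764
```

View pics/w3.png

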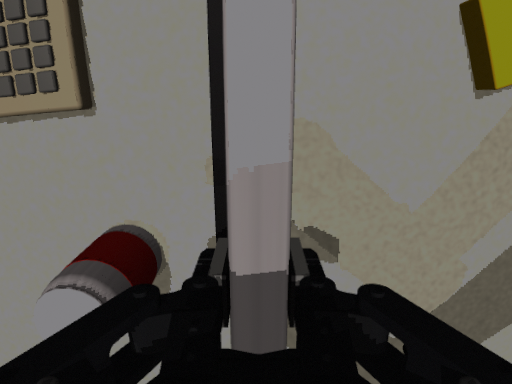

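Emit:
servo_tool:
  rows:
    - [[20,6,0,0,0,0,0],[20,18,-1,0,0,0,0],[20,38,-2,0,0,0,0.005],[20,65,-3,0,0,0,0.01],[20,97,-4,0,0,0,0.015],[20,132,-6,0,0,0,0.02],[20,168,-7,0,0,0,0.025],[20,204,-9,0,0,0,0.03],[20,240,-10,0,0,0,0.035],[20,276,-11,0,0,0,0.04]]

```text
clock: 10.2
position: [551.7, 28.5, 160.8]
ee_rot: [-0.644, 0.765, -0.0, 0.0]
contact_force: [0.4, 0.3, -5.6]
gripper_width: 23.3
grasp_force: 60.3
```

Emit:
servo_tool:
  rows:
    - [[20,36,-2,0,0,0,0.005],[20,72,-3,0,0,0,0.01],[20,108,-4,0,0,0,0.015],[20,144,-5,0,0,0,0.02],[20,180,-6,0,0,0,0.024],[20,212,-7,0,0,0,0.028],[20,237,-8,0,0,0,0.032],[20,254,-9,0,0,0,0.032],[20,264,-9,0,0,0,0.032],[20,268,-9,0,0,0,0.032]]

```text
clock: 11.45
position: [516.2, -234.8, 160.4]
ee_rot: [-0.632, 0.775, 0.0, 0.0]
contact_force: [-0.1, -0.8, -6.2]
gripper_width: 22.9
grasp_force: 60.3
```

Emit:
servo_tool:
  rows:
    - [[20,0,0,0,0,0,0],[20,0,0,0,0,0,0],[20,0,0,0,0,0,0],[20,0,0,0,0,0,0]]

```text
clock: 11.95
position: [516.6, -234.0, 160.3]
ee_rot: [-0.633, 0.774, 0.0, -0.0]
contact_force: [-0.7, 0.0, -5.7]
gripper_width: 22.8
grasp_force: 60.3
```

```bash
python3 -c "
from h import *
show()
T=[];F=[]
for i in range(10):
    im=arm.get_image('scene' if i<9 else 'top');s=arm.read_state();t=s['wrist_torque'];T.append(t[0]*.98-t[1]*.2);F.append(s['contact_force'])
print(np.mean(T),np.mean(F,0))
s2=arm.get_image('scene')
im=cv2.convertScaleAbs(im,alpha=1.4)
a=cv2.resize(im[140:250,300:435],None,fx=5,fy=5,interpolation=2)[...,::-1]
cv2.imwrite('pics/t4.png',a)
cv2.imwrite('pics/s4.png',cv2.resize(s2[90:210,110:270],None,fx=5,fy=5,interpolation=2)[...,::-1]);show()"
```

```text
{'clock': np.float64(11.95), 'position': array([ 516.59 , -234.04 ,  160.282]), 'ee_rot': array([-0.633,  0.774,  0.   , -0.   ]), 'contact_force': array([-0.721,  0.04 , -5.656]), 'wrist_torque': array([ 0.022, -0.027,  0.028]), 'gripper_width': np.float64(22.842), 'grasp_force': np.float64(60.283)}
torque about across-axis(.992,-.128): 0.02487795670324084
-0.008465028245642195 [-0.09586965  0.2757867  -5.7620032 ]
{'clock': np.float64(12.5), 'position': array([ 516.475, -234.405,  160.307]), 'ee_rot': array([-0.633,  0.774,  0.   , -0.   ]), 'contact_force': array([ 0.   ,  0.327, -5.048]), 'wrist_torque': array([-0.007, -0.008, -0.015]), 'gripper_width': np.float64(23.242), 'grasp_force': np.float64(60.282)}
torque about across-axis(.992,-.128): -0.005557399320196778
```

View pics/s4.png

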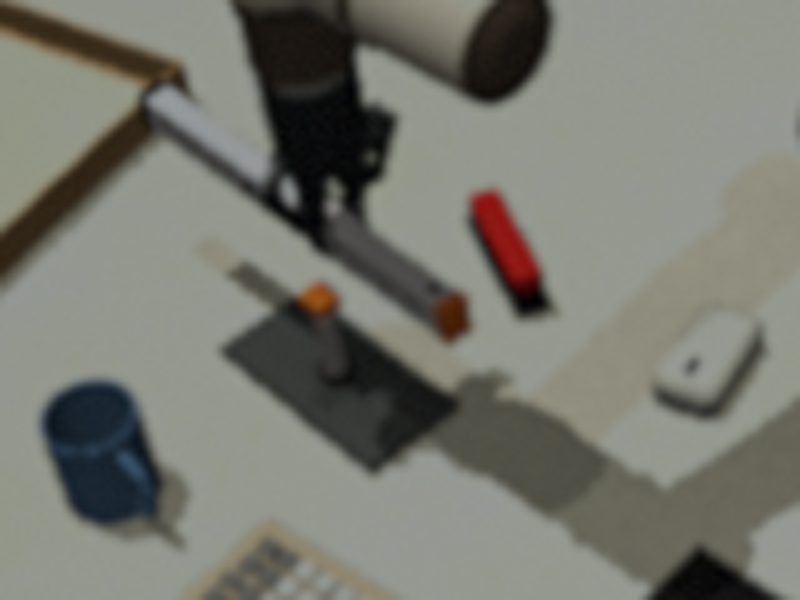

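Emit:
servo_tool:
  rows:
    - [[20,5,-3,0,0,0,0],[20,13,-8,0,0,0,0],[20,20,-13,0,0,0,0],[20,23,-15.5,4,0,0,0],[20,23,-15.5,12,0,0,0],[20,23,-15.5,22,0,0,0],[20,23,-15.5,32,0,0,0],[20,23,-15.5,38,0,0,0],[20,23,-15.5,40,0,0,0],[20,23,-15.5,40,0,0,0]]

```text
clock: 13.75
position: [527.2, -260.0, 120.4]
ee_rot: [-0.633, 0.774, -0.0, 0.0]
contact_force: [0.0, 0.4, -5.7]
gripper_width: 23.0
grasp_force: 60.3
```

```bash
python3 -c "
from h import *
show()
im=arm.get_image('top');s2=arm.get_image('scene')
a=cv2.resize(cv2.convertScaleAbs(im,alpha=1.4)[150:240,300:440],None,fx=5,fy=5,interpolation=2)
b=cv2.resize(s2[120:175,140:220],None,fx=6,fy=6,interpolation=2)[:150]
b=cv2.resize(s2[125:150,140:240],None,fx=5,fy=5,interpolation=2)
b=cv2.copyMakeBorder(b,0,0,0,200,0)
cv2.imwrite('pics/t5.png',np.vstack([a,b])[...,::-1]);show()"
```

```text
{'clock': np.float64(13.75), 'position': array([ 527.241, -260.02 ,  120.381]), 'ee_rot': array([-0.633,  0.774, -0.   ,  0.   ]), 'contact_force': array([ 0.019,  0.429, -5.679]), 'wrist_torque': array([-0.008,  0.005,  0.031]), 'gripper_width': np.float64(23.012), 'grasp_force': np.float64(60.287)}
torque about across-axis(.992,-.128): -0.008309885273296245
{'clock': np.float64(13.85), 'position': array([ 527.403, -260.114,  120.747]), 'ee_rot': array([-0.633,  0.774, -0.   ,  0.   ]), 'contact_force': array([-0.03 , -0.276, -5.579]), 'wrist_torque': array([-0.003, -0.043,  0.043]), 'gripper_width': np.float64(22.79), 'grasp_force': np.float64(60.287)}
torque about across-axis(.992,-.128): 0.0021852848793155
```

View pics/t5.png

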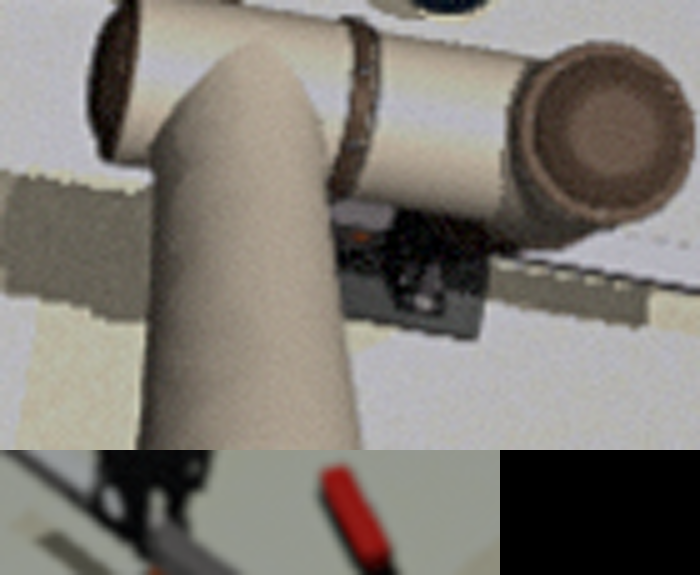

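The arm hides the perch in the top view, so the scene crop only shows the perch under the gripper. I'll lower slowly and watch the force.

Emit:
servo_tool:
  rows:
    - [[20,0,0,2,0,0,0],[20,0,0,4,0,0,0],[20,0,0,6,0,0,0],[20,0,0,7,0,0,0],[20,0,0,8,0,0,0],[20,0,0,9,0,0,0],[20,0,0,9,0,0,0],[20,0,0,9,0,0,0]]

```text
clock: 14.85
position: [527.0, -260.0, 111.5]
ee_rot: [-0.633, 0.774, -0.0, -0.0]
contact_force: [-0.8, -0.3, -3.4]
gripper_width: 23.0
grasp_force: 60.4
```

```bash
cat >> h.py <<'E'
def avg(n=8):
    S=[]
    for i in range(n): arm.get_image('scene');S.append(arm.read_state())
    for k in("position","contact_force","wrist_torque"): print(k,np.round(np.mean([s[k] for s in S],0),3))
E
python3 -c "from h import *;avg()"
```

```text
position [ 527.049 -260.021  111.4  ]
contact_force [-1.151  0.158 -3.511]
wrist_torque [ 0.124  0.284 -0.003]
```

Emit:
servo_tool:
  rows:
    - [[20,0,0,0.7,0,0,0],[20,0,0,1.4,0,0,0],[20,0,0,2,0,0,0],[20,0,0,2,0,0,0],[20,0,0,2,0,0,0]]

```text
clock: 15.88
position: [527.1, -260.0, 109.5]
ee_rot: [-0.633, 0.774, -0.0, 0.0]
contact_force: [-1.4, 2.1, -2.0]
gripper_width: 23.2
grasp_force: 60.8
```

```bash
python3 -c "from h import *;avg(20)"
```

```text
position [ 527.088 -260.036  109.352]
contact_force [-1.815  0.719 -1.079]
wrist_torque [ 0.2    0.565 -0.005]
```

Emit:
servo_tool:
  rows:
    - [[20,0,0.2,0.4,0,0,0],[20,0,0.4,0.8,0,0,0],[20,0,0.4,0.8,0,0,0],[20,0,0.4,0.8,0,0,0]]

```text
clock: 17.38
position: [527.1, -260.0, 108.7]
ee_rot: [-0.633, 0.774, -0.0, 0.0]
contact_force: [-0.2, 0.3, -0.1]
gripper_width: 22.9
grasp_force: 60.9
```

```bash
python3 -c "from h import *;avg(20)"
```

```text
position [ 527.047 -260.021  108.668]
contact_force [ 0.159  0.011 -0.517]
wrist_torque [-0.     0.015  0.006]
```

Emit:
servo_tool:
  rows:
    - [[26,0,0,0,0,0,0],[30,0,0,0,0,0,0],[34,0,0,0,0,0,0]]

```text
clock: 18.75
position: [526.6, -259.9, 108.5]
ee_rot: [-0.633, 0.774, 0.0, -0.0]
contact_force: [-0.5, -0.3, 0.5]
gripper_width: 34.2
grasp_force: 0.0
```

```bash
python3 -c "
from h import *
show();a=arm.get_image('wrist');avg(6);b=arm.get_image('wrist')
w3=cv2.imread('pics/w3.png')
f=lambda i:cv2.resize(i[:,150:370],None,fx=1.2,fy=1.2)
cv2.imwrite('pics/w6.png',np.hstack([f(w3),f(a[...,::-1]),f(b[...,::-1])]));show()"
```

```text
{'clock': np.float64(18.75), 'position': array([ 526.597, -259.93 ,  108.511]), 'ee_rot': array([-0.633,  0.774,  0.   , -0.   ]), 'contact_force': array([-0.483, -0.33 ,  0.497]), 'wrist_torque': array([-0.09 ,  0.014,  0.028]), 'gripper_width': np.float64(34.18), 'grasp_force': np.float64(0.0)}
torque about across-axis(.992,-.128): -0.0911763527857354
position [ 526.663 -259.928  108.519]
contact_force [-0.118  0.099  0.059]
wrist_torque [ 0.012  0.006 -0.018]
{'clock': np.float64(19.15), 'position': array([ 526.683, -259.927,  108.501]), 'ee_rot': array([-0.633,  0.774,  0.   , -0.   ]), 'contact_force': array([-0.618,  0.017,  0.929]), 'wrist_torque': array([-0.038,  0.07 , -0.034]), 'gripper_width': np.float64(34.126), 'grasp_force': np.float64(0.0)}
torque about across-axis(.992,-.128): -0.046454392539220395
```

View pics/w6.png

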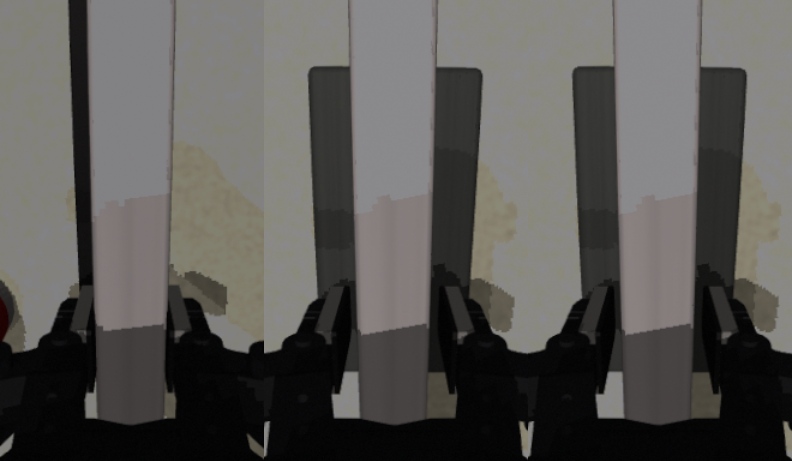

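The bar stays level and still with the fingers open: it covers the same pixels as before, and the foot is centred beneath it. I'll open wider and retreat upward.

Emit:
servo_tool:
  rows:
    - [[50,0,0,0,0,0,0],[50,0,0,0,0,0,0],[50,0,0,-10,0,0,0],[50,0,0,-25,0,0,0],[50,0,0,-50,0,0,0],[50,0,0,-80,0,0,0],[50,0,0,-110,0,0,0],[50,0,0,-120,0,0,0],[50,0,0,-120,0,0,0],[50,0,0,-120,0,0,0]]

```text
clock: 20.4
position: [526.0, -259.6, 227.2]
ee_rot: [-0.633, 0.775, 0.001, -0.001]
contact_force: [0.6, 0.2, 0.3]
gripper_width: 49.7
grasp_force: 0.0
```

```bash
python3 -c "
from h import *
show();a=arm.get_image('scene');avg(10);b=arm.get_image('scene')
print(np.abs(a.astype(int)-b).max())
cv2.imwrite('pics/s7.png',cv2.resize(b[80:220,90:290],None,fx=4,fy=4,interpolation=2)[...,::-1])"
```

```text
{'clock': np.float64(20.4), 'position': array([ 525.991, -259.631,  227.167]), 'ee_rot': array([-0.633,  0.775,  0.001, -0.001]), 'contact_force': array([0.569, 0.166, 0.294]), 'wrist_torque': array([ 0.028,  0.027, -0.06 ]), 'gripper_width': np.float64(49.72), 'grasp_force': np.float64(0.0)}
torque about across-axis(.992,-.128): 0.024105163587705286
position [ 526.502 -259.872  227.891]
contact_force [-0.108 -0.001  0.236]
wrist_torque [-0.002  0.007  0.006]
26
```

View pics/s7.png

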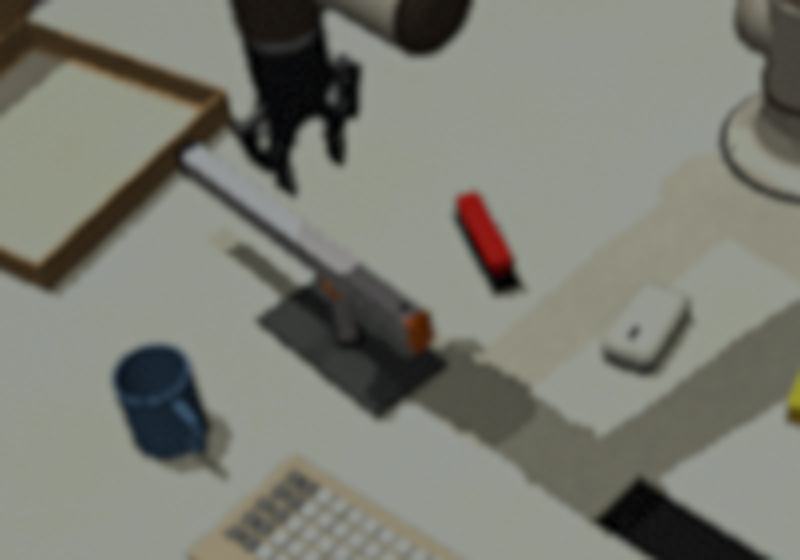

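The bar lies level on the perch, in line with the foot, and the gripper is well clear above it.

```bash
python3 -c "from bench import arm;print(arm.job_done())"
```

```text
the job is handed in; nothing more can be done
None
```

The job is handed in, with no verdict returned: in the last pictures the light bar lay level and still on the perch alone, in line with the foot, with the gripper clear and about 21 s used.

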